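# Set the ratchet prop to its fourth click and prove that it holds

### The arm

A 6-joint arm with a two-finger parallel gripper is mounted at the origin on a cart in front of the work surface, level with it; the furniture and walls round the work are solid. World frame = base frame: x ahead of the robot, y to its left, z up, the work surface at z = 0. Lengths are in m, angles in rad, forces in N, time in s.
With the tool pointing down it reaches from about 0.3 to 0.85 m from the base axis. Payload 5.4 kg.
Tool frame: the origin (TCP) lies at the very end of the fingers, on their centre line; the grasp point (between the pads) lies 19 mm behind it; z points along the fingers, y is the line along which they close (so a half turn about z gives the same grasp; the last joint's range is limited). The gripper opens to 85 mm and grips with 20 to 120 N. Pads are 22 mm wide; open, the fingers measure 114 mm over their backs; the gripper's body (76 mm by 85 mm) begins 54 mm behind the grasp point. The pads swing forward as they close: fully open they stand 13 mm farther back than shut.
Start: joints at [-0.21, 0.158, 1.597, -0, 1.386, -0.21], TCP at [0.575, -0, 0.231] pointing down, gripper open.
Joint ranges: [-2.91, 2.91], [-0.94, 2.29], [0.18, 2.7], [-1.29, 4.43], [0.17, 2.64], [-3, 3]. Speed limits (rad/s): [2.57, 2.57, 3.14, 3.14, 3.14, 3.14].

### API

Orientations are given as a unit quaternion [w, x, y, z].
In Python, from station import sensors, snapshot, get_calibration, robot, masks_of, tip_of gives the robot as it stands.
- The arm moves only by the tool drive_tool, never from a script. Its arguments are lists of equal length, an entry for each row: "linear": the shift along the tool's x, y, z in m, a list of three; "yaw": the turn about the tool's z in degrees; "claw": the finger opening in m, from 0 to 0.0854. A call has 1 to 10 rows; each row is the pose to reach, as a shift and turn from the pose commanded when the call began, along the tool's axes at that moment; what a row does not reach only later rows make up. A row lasts 1/12 s, in which the tool goes at most 41.7 mm and 7.16 degrees, less where a joint would pass 70% of its speed; a pose out of reach is approached as far as the arm can. A call with a gripper value outside its range is refused whole. The fingers move at their own pace and stop on an object; "newtons" is the grip in N (left out, the last holds). Time passes only in rows, so rows that repeat a pose let the fingers close. It gives the time, the measured TCP pose, the force, the opening and the grip force at its end, in the units of the state.
- sensors.sense(): the state, without advancing time (a new reading comes with each control period).
- snapshot(name): name is "scene" or "side" or "wrist"; returns the picture (400x640x3 uint8, red, green, blue); there is no depth.
- get_calibration(name): a dict with "vertical_fov" (degrees; the focal length in pixels is half the picture's height over the tangent of half this angle, whatever the lens; pixels are square), "cx", "cy" (the principal point, pixels), "origin" and "attitude" of the camera in the world; the wrist camera has in their place "hand_eye" (4x4, takes a point from camera to tool coordinates, whose origin is the TCP and whose axes are the flange's). Camera axes: x right, y up, looking along -z (the intrinsics and any distortion apply to the point x, -y, -z); pixel columns grow to the right and rows downward; lengths in m; the calibration is good to about 2 mm. A picture is of the moment at which its call begins: read the wrist's pose just before it. get_calibration takes no time and is no camera call.
- robot.finish_job(): hands the job in; it is judged then, once.
Trained networks look in the newest picture that a camera, given by its name, has taken for a name from the list of things; names that differ only in an ending like _2 or _b are one class to them, and where a whole thing is asked for, a point or a joint stands for the part that bears it (a point fixed in the world has none). Each returns a list of dicts, best first, with "score" (0 to 1); they miss things now and then, are a little off and sometimes report something else, mostly with a low value. They report only what shows in the picture. A call takes as long as a camera call. They do not tell look-alikes from the thing itself.
- masks_of(camera, thing): "mask" (400x640 bool, what is visible of it) and "bbox" ([centre column, centre row, width, height] in pixels, round what is visible of it).
- tip_of(camera, thing): "location" ([column, row] in pixels: a listed point, or the origin of a listed thing).
The state is a dict: "time_s": time; "joints": joint angles; "qd": joint speeds; "effort": joint torques, N m; "ee_pos": TCP position; "tcp_rot": TCP orientation; "ft_force": force on the tool from outside, world axes, zero at the start; "torque": the same for the moment, N m; "grip_width": opening from 0.0 (shut) to 1.0 (fully open); "grip_force": force on a finger pad.
Only numpy, scipy, OpenCV 4.12 (cv2) and the standard library are available. Lean on these libraries where they do the work, as an engineer would, in place of code of your own. Each camera call takes 0.05 s, during which the arm holds its last target. There are 200 camera calls.

### The job

Take the ratchet prop by its yellow head and raise it from fully down by exactly four clicks of the spring pawl, so that the pawl ends up home in the deep fourth notch, then let the column down onto the pawl and let go. Then prove that it holds: press straight down on the black rubber pad on top with about 15 N, never as much as 28 N, for about a second, and back off. Leave the tools around it where they lie.

Things in the scene. Friction and masses are not known exactly. Their poses are not given: they have to be found in the camera images.
- stand: fixed red foot and housing of the ratchet prop, foot plate 110 x 124 mm, housing 49 mm wide, its top (a dark steel collar) 118 mm above the bench. Origin: centre of the underside on the bench, on the column's axis; z up; -x is the side with the pawl, y is across the narrow faces of the head.
- grip (a point): place to grip on the yellow head, on the column's axis, 14 mm below the head's top and 26 mm above its underside. The head is 40 mm along the stand's x and 36 mm along its y (grip it across y), 40 mm tall. Fully down, as it starts, its underside is 4 mm above the housing's top and this point is 148 mm above the bench.
- column: toothed steel column that carries the head; with head and pad about 0.4 kg (varies). Slides straight up in the fixed housing, 0 to 72 mm. Origin as the stand's when fully down. Notches are 11 mm apart, smooth above the first. The pawl's block is clamped at another height each time: the first click comes after 5 to 25 mm of lift. Let go, the column drops back to the last notch passed.
- pad_top (a point): centre of the top face of the black rubber pad, 28 mm diameter, 10 mm above the yellow head (172 mm above the bench when fully down, rises with the column).
- pad: the black rubber pad on top of the head, origin on the axis 13 mm below its top. It is stiff: it gives 1 mm for every 10 N of push.
- pawl (a joint): brass spring pawl on the stand's -x side, slide in m, growing outward: about 0 home in the deep fourth notch, 0.003 in other notches, 0.0066 on the smooth column and on tooth crests. Its spring moves it; leave its knob alone. Lifting takes 4 to 14 N: the pull grows by 2 to 5 N while the pawl climbs a tooth (more out of the fourth notch) and drops suddenly by 4 N or more at each click.
- pliers_red: long-nose pliers with red grips lying flat, 49 x 172 x 11 mm, origin at the centre of the underside; a bystander.
- glue_tin: small white tin, 67 mm diameter, 59 mm high, origin at the centre of the underside; a bystander.
- marker: black marker pen lying, 133 mm long, 15 mm thick, origin at the centre of the underside; a bystander.
Not all that is in view belongs to the job. Of the things that look like the stand, take the one that is nearest to the robot's base at the start.

How it is judged:
By the outcome, as a careful person would: the job done as asked, in the order asked, and still so for the second after the job is handed in, with the robot touching nothing.
It also fails if it takes over 72 s, if anything falls off the work surface, if the arm or the gripper's body presses on something with over 40 N, if the wrist force passes 120 N, or if a joint passes its speed limit or range.

## Working session

There is one attempt and no reset: what is moved stays moved. The work goes in short steps, Python scripts to look and compute and a tool call to move; the robot and the scene stay as the last step left them, time stands still between calls to the robot, and variables do not carry over. Pictures are saved under pics/ and viewed, at most 10 in all, crops included, and the job is handed in when it is done.

Besides the shell and the picture viewer there is one more tool, called after "Request:" by a JSON object that holds its "fn" and its "kwargs", one argument or row to a line. drive_tool: Moves the arm, as the interface text tells. Its arguments: {"type":"object","properties":{"linear":{"type":"array","items":{"type":"array","items":{"type":"number"}}},"yaw":{"type":"array","items":{"type":"number"}},"claw":{"type":"array","items":{"type":"number"}},"newtons":{"type":"number"}},"required":["linear","yaw","claw"]}

```bash
mkdir -p pics; ls
cat > h.py <<'E'
import numpy as np, cv2
from station import sensors, snapshot, get_calibration, robot, masks_of, tip_of
from scipy.spatial.transform import Rotation as R
def q2R(q): return R.from_quat([q[1],q[2],q[3],q[0]]).as_matrix()
def save(n,im): cv2.imwrite('pics/'+n+'.png',im[:,:,::-1])
E
python3 - <<'E'
from h import *
s=sensors.sense(); print({k:np.round(v,4) for k,v in s.items()})
ims=[]
for c in ['scene','side','wrist']:
    print(c,get_calibration(c)); im=snapshot(c); save(c,im)
    for t in ['grip','pad_top','stand','column']:
        print(t,[(np.round(d['location']),round(d['score'],2)) for d in tip_of(c,t)])
    for t in ['stand','pawl']: print('m',t,[(np.round(d['bbox']),round(d['score'],2)) for d in masks_of(c,t)])
E
```

```text
pics
{'time_s': np.float64(0.0), 'joints': array([-0.2101,  0.1591,  1.5982, -0.    ,  1.3862, -0.2101]), 'qd': array([ 0.001 ,  0.0005, -0.0008, -0.0004, -0.0011, -0.0001]), 'effort': array([ 2.00000e-04, -3.96007e+01, -3.31427e+01, -2.00000e-04,
        8.40000e-03, -0.00000e+00]), 'ee_pos': array([5.744e-01, 1.000e-04, 2.303e-01]), 'tcp_rot': array([-8.000e-04,  7.071e-01,  7.071e-01, -5.000e-04]), 'ft_force': array([-0.7159, -0.3474, -0.0585]), 'torque': array([-0.0227,  0.0237, -0.014 ]), 'grip_force': np.float64(0.0), 'grip_width': np.float64(0.9964)}
scene {'vertical_fov': 56.590947691542915, 'cx': 325.2642858183181, 'cy': 195.2576273620732, 'origin': array([0.34632503, 0.802164  , 0.63514238]), 'attitude': array([-0.200062  , -0.08927787,  0.43325483,  0.87423962])}
grip [(array([374., 234.]), 0.97), (array([256., 254.]), 0.69)]
pad_top [(array([253., 241.]), 0.53), (array([376., 222.]), 0.44)]
stand [(array([261., 303.]), 0.74), (array([368., 280.]), 0.7), (array([377., 229.]), 0.37)]
column []
m stand [(array([368., 264.,  58.,  93.]), 0.87), (array([261., 287.,  67.,  90.]
[... 389 characters left out ...]
[(array([317., 204.]), 0.9), (array([244., 220.]), 0.81)]
column []
m stand [(array([245., 194.,  50.,  78.]), 0.95), (array([318., 176.,  53.,  66.]), 0.6)]
m pawl []
wrist {'vertical_fov': 69.2735810099697, 'cx': 322.29035590369097, 'cy': 195.15376622430108, 'hand_eye': array([[ 6.23051017e-05,  9.49612095e-01,  3.13427608e-01,
         8.07268829e-02],
       [ 9.99999981e-01, -1.17306509e-04,  1.56624938e-04,
         1.33102912e-04],
       [ 1.85500034e-04,  3.13427592e-01, -9.49612084e-01,
        -1.43199829e-01],
       [ 0.00000000e+00,  0.00000000e+00,  0.00000000e+00,
         1.00000000e+00]])}
grip []
pad_top []
stand [(array([311., 197.]), 0.26)]
column []
m stand []
m pawl []
```

```bash
cat >> h.py <<'E'
def ray(c,px,pose=None):
    k=get_calibration(c); f=200/np.tan(np.radians(k['vertical_fov']/2))
    d=np.array([(px[0]-k['cx'])/f,-(px[1]-k['cy'])/f,-1.])
    if c=='wrist':
        p,q=pose; T=k['hand_eye']; A=q2R(q); return A@T[:3,3]+p, A@T[:3,:3]@d
    a=k['attitude']; return k['origin'], q2R(a)@d
def tri(rays):
    A=0;b=0
    for o,d in rays:
        d=d/np.linalg.norm(d); P=np.eye(3)-np.outer(d,d); A=A+P; b=b+P@o
    x=np.linalg.solve(A,b); return x,[np.linalg.norm(np.cross(x-o,d/np.linalg.norm(d))) for o,d in rays]
def atz(r,z): o,d=r; return o+d*(z-o[2])/d[2]
E
python3 - <<'E'
from h import *
im=np.vstack([cv2.imread('pics/scene.png')[130:370,80:560],cv2.imread('pics/side.png')[60:340,80:560]]); 
cv2.imwrite('pics/both.png',im)
for n,z,S,D in [('grip',.148,[(374,234),(256,254)],[(317,152),(241,164)]),('stand',0,[(261,303),(368,280)],[(317,204),(244,220)])]:
    for p in S:
        print(n,'scene',p,np.round(atz(ray('scene',p),z),3))
        for q in D:
            x,e=tri([ray('scene',p),ray('side',q)]); print('   tri',q,x.round(3),np.round(e,3))
    for p in D: print(n,'side',p,np.round(atz(ray('side',p),z),3))
E
```

```text
grip scene (374, 234) [0.475 0.292 0.148]
   tri (317, 152) [0.563 0.291 0.161] [0.089 0.089]
   tri (241, 164) [0.475 0.292 0.148] [0.001 0.001]
grip scene (256, 254) [0.647 0.435 0.148]
   tri (317, 152) [0.651 0.43  0.142] [0. 0.]
   tri (241, 164) [0.54  0.432 0.146] [0.097 0.097]
grip side (317, 152) [0.651 0.407 0.148]
grip side (241, 164) [0.475 0.291 0.148]
stand scene (261, 303) [0.653 0.432 0.   ]
   tri (317, 204) [ 0.655  0.429 -0.006] [0.001 0.001]
   tri (244, 220) [ 0.551  0.412 -0.01 ] [0.102 0.102]
stand scene (368, 280) [0.478 0.281 0.   ]
   tri (317, 204) [0.564 0.299 0.031] [0.09 0.09]
   tri (244, 220) [0.476 0.287 0.007] [0. 0.]
stand side (317, 204) [0.654 0.412 0.   ]
stand side (244, 220) [0.473 0.302 0.   ]
```

View pics/both.png

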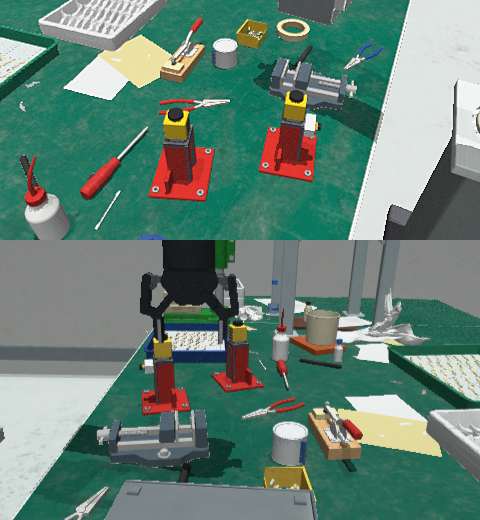

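Near stand at scene px (374,234) is at (0.475, 0.292), r=0.56. The look-alike at scene px (256,254) is at (0.65, 0.43), r=0.78. I choose the near one. Its white pawl block shows on the robot side, around scene px (393,254). Next I go above it for the close check.

Request:
{"fn": "drive_tool", "kwargs": {
  "linear": [
    [0.02, -0.005, -0.01],
    [0.05, -0.015, -0.03],
    [0.085, -0.03, -0.04],
    [0.12, -0.04, -0.04],
    [0.155, -0.053, -0.04],
    [0.19, -0.065, -0.04],
    [0.225, -0.077, -0.04],
    [0.255, -0.088, -0.04],
    [0.28, -0.096, -0.04],
    [0.292, -0.1, -0.04]
  ],
  "yaw": [-7, -14, -21, -28, -35, -42, -49, -56, -63, -70],
  "claw": [0.085, 0.085, 0.085, 0.085, 0.085, 0.085, 0.085, 0.085, 0.085, 0.085]
}}

```text
time_s: 1.88
ee_pos: [0.4735, 0.2949, 0.2714]
tcp_rot: [-0.0, 0.169, 0.986, 0.001]
ft_force: [0.9, 0.4, 0.6]
grip_width: 0.997
grip_force: 0.0
```

Request:
{"fn": "drive_tool", "kwargs": {
  "linear": [
    [0, 0, 0],
    [0, 0, 0],
    [0, 0, 0],
    [0, 0, 0],
    [0, 0, 0]
  ],
  "yaw": [-7, -14, -20, -20, -20],
  "claw": [0.085, 0.085, 0.085, 0.085, 0.085]
}}

```text
time_s: 2.3
ee_pos: [0.475, 0.292, 0.2713]
tcp_rot: [0.0, 0.001, 1.0, 0.0]
ft_force: [-0.3, -0.6, 0.5]
grip_width: 0.995
grip_force: 0.0
```

Run:
```python
from h import *
s=sensors.sense(); pose=(s['ee_pos'],s['tcp_rot']); print({k:np.round(v,4) for k,v in s.items()})
print(q2R(pose[1]).round(3))
im=snapshot('wrist'); save('w1',im)
for t,z in [('grip',.148),('pad_top',.172),('stand',0),('pawl',.1)]:
    for d in tip_of('wrist',t): print(t,np.round(d['location']),round(d['score'],2),atz(ray('wrist',d['location'],pose),z).round(4))
for t in ['grip','pad_top','stand']:
    for d in masks_of('wrist',t)[:2]:
        r=cv2.minAreaRect(np.argwhere(d['mask'])[:,::-1].astype(np.float32)); print(t,d['score'],d['bbox'],r)
```

```text
{'time_s': np.float64(2.3), 'joints': array([ 0.3344,  0.0883,  1.5946, -0.    ,  1.4586, -1.2334]), 'qd': array([-0.0015, -0.0012, -0.0013, -0.0002,  0.0007,  0.0098]), 'effort': array([ 1.21000e-01, -3.73561e+01, -3.37632e+01,  4.90000e-03,
        1.20000e-03, -1.97000e-01]), 'ee_pos': array([0.475 , 0.292 , 0.2713]), 'tcp_rot': array([0.    , 0.0015, 1.    , 0.    ]), 'ft_force': array([-0.3171, -0.5715,  0.4814]), 'torque': array([-0.0465,  0.0326,  0.0222]), 'grip_force': np.float64(0.0), 'grip_width': np.float64(0.9946)}
[[-1.     0.003  0.   ]
 [ 0.003  1.     0.   ]
 [-0.     0.    -1.   ]]
grip [321. 189.] 0.89 [0.4761 0.2908 0.148 ]
grip [322. 193.] 0.21 [0.4801 0.2923 0.148 ]
pad_top [321. 196.] 0.85 [0.4754 0.2913 0.172 ]
pad_top [320. 194.] 0.17 [0.4734 0.2906 0.172 ]
stand [320. 163.] 0.85 [0.4823 0.2883 0.    ]
stand [405. 263.] 0.71 [0.6487 0.4271 0.    ]Traceback (most recent call last):
  File "<stdin>", line 6, in <module>
ValueError: it knows: column, glue_tin, grip, marker, pad, pad_top, pliers_red, stand
```

View pics/w1.png

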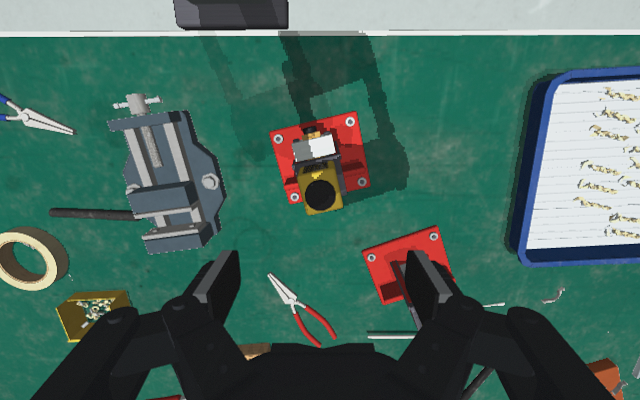

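The close view confirms it. Yellow head with black pad at (320,193), white/brass pawl block on the robot side at (315,148), foot screws at (278,139), (350,122), (362,182) and (294,197). The look-alike's foot is at (405,265). I'll measure the yaw next.

Run:
```python
from h import *
s=sensors.sense(); pose=(s['ee_pos'],s['tcp_rot'])
im=cv2.imread('pics/w1.png')
P=[(278,139),(350,122),(362,182),(294,197)]
W=np.array([atz(ray('wrist',p,pose),.01)[:2] for p in P]); print(W.round(4), W.mean(0))
for a,b in [(0,1),(3,2),(1,2),(0,3)]:
    v=W[b]-W[a]; print(np.linalg.norm(v).round(4),np.degrees(np.arctan2(v[1],v[0])).round(1))
# foot mask by colour
b,g,r=[im[:,:,i].astype(int) for i in range(3)]
m=((r>120)&(g<60)&(b<60)).astype(np.uint8); m[:, :265]=0; m[:,375:]=0; m[:105]=0; m[215:]=0
pts=np.argwhere(m)[:,::-1]
w=np.array([atz(ray('wrist',p,pose),.01)[:2] for p in pts])*1000
print(len(pts),cv2.minAreaRect(w.astype(np.float32)))
cv2.imwrite('pics/c1.png',cv2.resize(im[100:230,250:400],None,fx=4,fy=4))
```

```text
[[0.4463 0.2309]
 [0.4236 0.3299]
 [0.5082 0.3496]
 [0.5309 0.2503]] [0.47724793 0.29019048]
0.1015 102.9
0.1019 102.9
0.0869 13.2
0.0869 12.9
2006 ((474.77288818359375, 289.4545593261719), (107.8829574584961, 123.1108169555664), 13.26646614074707)
```

View pics/c1.png

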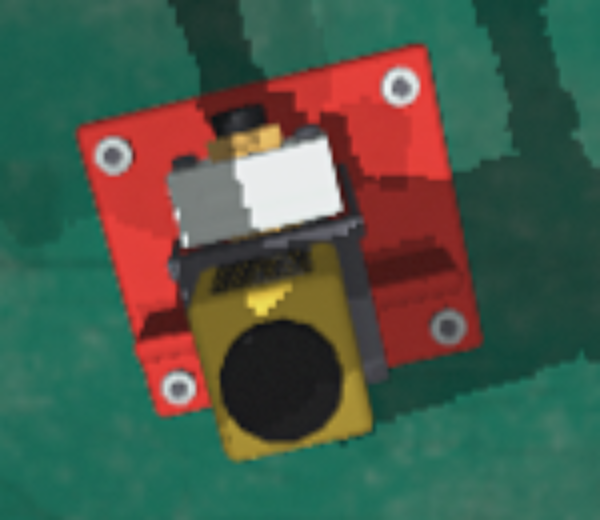

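Stand yaw is 13.1°, with the axis at (0.4757, 0.2905). The foot measures 108 × 123 mm against 110 × 124 given. Now turning and descending over the head.

Request:
{"fn": "drive_tool", "kwargs": {
  "linear": [
    [0, 0, 0],
    [-0.001, -0.0015, 0.02],
    [-0.001, -0.0015, 0.04],
    [-0.001, -0.0015, 0.06],
    [-0.001, -0.0015, 0.08],
    [-0.001, -0.0015, 0.1],
    [-0.001, -0.0015, 0.115],
    [-0.001, -0.0015, 0.13],
    [-0.001, -0.0015, 0.14],
    [-0.001, -0.0015, 0.14]
  ],
  "yaw": [-7, -13, -13, -13, -13, -13, -13, -13, -13, -13],
  "claw": [0.085, 0.085, 0.085, 0.085, 0.085, 0.085, 0.085, 0.085, 0.085, 0.085]
}}

```text
time_s: 3.33
ee_pos: [0.4744, 0.2898, 0.1288]
tcp_rot: [-0.002, -0.113, 0.994, -0.001]
ft_force: [0.0, 0.1, -0.3]
grip_width: 1.0
grip_force: 0.0
```

Run:
```python
from h import *
s=sensors.sense(); pose=(s['ee_pos'],s['tcp_rot']); print(s['ee_pos'],s['ft_force'],s['joints'])
for c in ['wrist','side']:
    im=snapshot(c); save(c+'2',im)
    for t,z in [('grip',.148),('pad_top',.172)]:
        for d in tip_of(c,t)[:2]: print(c,t,np.round(d['location']),round(d['score'],2),atz(ray(c,d['location'],pose),z).round(4))
a=cv2.imread('pics/wrist2.png'); b=cv2.imread('pics/side2.png')[80:240,160:400]
cv2.imwrite('pics/g2.png',np.hstack([cv2.resize(a[60:360,120:520],(400,300)),cv2.resize(b,(400,267)).copy() if 0 else cv2.resize(b,(400,300))]))
```

```text
[0.47441182 0.28982373 0.12879412] [ 0.03642172  0.08267407 -0.29692218] [ 3.31042999e-01  2.14042755e-01  1.74511144e+00 -3.69142414e-05
  1.18707612e+00 -1.46579478e+00]
wrist grip [320. 271.] 0.87 [0.4746 0.289  0.148 ]
side grip [317. 148.] 0.94 [0.652  0.4518 0.148 ]
side grip [242. 164.] 0.74 [0.4754 0.2942 0.148 ]
side pad_top [320. 140.] 0.37 [0.6592 0.444  0.172 ]
```

View pics/g2.png

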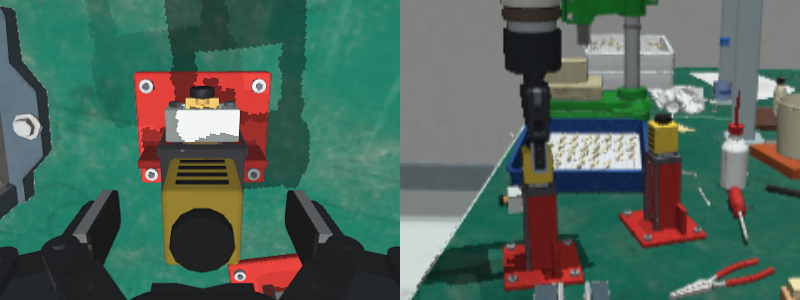

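The wrist crop shows the head square between the pads, centred at crop column 201, with the foot edges parallel to the picture. Closing now.

Request:
{"fn": "drive_tool", "kwargs": {
  "linear": [
    [0, 0, 0],
    [0, 0, 0],
    [0, 0, 0],
    [0, 0, 0],
    [0, 0, 0],
    [0, 0, 0],
    [0, 0, 0],
    [0, 0, 0]
  ],
  "yaw": [0, 0, 0, 0, 0, 0, 0, 0],
  "claw": [0.03, 0.03, 0.03, 0.03, 0.03, 0.03, 0.03, 0.03],
  "newtons": 70
}}

```text
time_s: 4.3
ee_pos: [0.4762, 0.2901, 0.1317]
tcp_rot: [0.0, -0.113, 0.994, -0.0]
ft_force: [-1.3, -5.1, 5.2]
grip_width: 0.409
grip_force: 71.2
```

Request:
{"fn": "drive_tool", "kwargs": {
  "linear": [
    [0, -0.0003, -0.0007],
    [0, -0.0006, -0.0014],
    [0, -0.0006, -0.002]
  ],
  "yaw": [0, 0, 0],
  "claw": [0.03, 0.03, 0.03]
}}

```text
time_s: 4.55
ee_pos: [0.4761, 0.29, 0.1327]
tcp_rot: [0.0, -0.113, 0.994, 0.0]
ft_force: [2.2, 0.5, -3.3]
grip_width: 0.412
grip_force: 70.4
```

Request:
{"fn": "drive_tool", "kwargs": {
  "linear": [
    [0, 0, -0.0005],
    [0, 0, -0.001],
    [0, 0, -0.0015]
  ],
  "yaw": [0, 0, 0],
  "claw": [0.03, 0.03, 0.03]
}}

```text
time_s: 4.8
ee_pos: [0.4761, 0.29, 0.1346]
tcp_rot: [-0.0, -0.113, 0.994, 0.0]
ft_force: [2.0, -0.6, -3.9]
grip_width: 0.41
grip_force: 70.7
```

Request:
{"fn": "drive_tool", "kwargs": {
  "linear": [
    [0, 0, -0.0005],
    [0, 0, -0.001],
    [0, 0, -0.0015]
  ],
  "yaw": [0, 0, 0],
  "claw": [0.03, 0.03, 0.03]
}}

```text
time_s: 5.05
ee_pos: [0.4761, 0.29, 0.1363]
tcp_rot: [0.0, -0.113, 0.994, 0.0]
ft_force: [2.6, 0.5, -2.1]
grip_width: 0.413
grip_force: 70.9
```

Request:
{"fn": "drive_tool", "kwargs": {
  "linear": [
    [0, 0, -0.0005],
    [0, 0, -0.001],
    [0, 0, -0.0015]
  ],
  "yaw": [0, 0, 0],
  "claw": [0.03, 0.03, 0.03]
}}

```text
time_s: 5.3
ee_pos: [0.4761, 0.29, 0.1379]
tcp_rot: [0.0, -0.113, 0.994, 0.0]
ft_force: [1.4, 0.7, -5.2]
grip_width: 0.412
grip_force: 70.5
```

Request:
{"fn": "drive_tool", "kwargs": {
  "linear": [
    [0, 0, -0.0005],
    [0, 0, -0.001],
    [0, 0, -0.0015]
  ],
  "yaw": [0, 0, 0],
  "claw": [0.03, 0.03, 0.03]
}}

```text
time_s: 5.55
ee_pos: [0.4761, 0.29, 0.1393]
tcp_rot: [0.0, -0.113, 0.994, 0.0]
ft_force: [2.1, 0.5, -3.9]
grip_width: 0.407
grip_force: 70.4
```

Request:
{"fn": "drive_tool", "kwargs": {
  "linear": [
    [0, 0, -0.0005],
    [0, 0, -0.001],
    [0, 0, -0.0015]
  ],
  "yaw": [0, 0, 0],
  "claw": [0.03, 0.03, 0.03]
}}

```text
time_s: 5.8
ee_pos: [0.4761, 0.29, 0.1408]
tcp_rot: [0.0, -0.113, 0.994, 0.0]
ft_force: [0.8, 1.0, -1.2]
grip_width: 0.412
grip_force: 70.8
```

Request:
{"fn": "drive_tool", "kwargs": {
  "linear": [
    [0, 0, -0.0005],
    [0, 0, -0.001],
    [0, 0, -0.0015]
  ],
  "yaw": [0, 0, 0],
  "claw": [0.03, 0.03, 0.03]
}}

```text
time_s: 6.05
ee_pos: [0.4761, 0.29, 0.1424]
tcp_rot: [-0.0, -0.113, 0.994, 0.0]
ft_force: [1.7, 1.1, -2.7]
grip_width: 0.408
grip_force: 70.9
```

Request:
{"fn": "drive_tool", "kwargs": {
  "linear": [
    [0, 0, -0.0005],
    [0, 0, -0.001],
    [0, 0, -0.0015]
  ],
  "yaw": [0, 0, 0],
  "claw": [0.03, 0.03, 0.03]
}}

```text
time_s: 6.3
ee_pos: [0.4761, 0.29, 0.1439]
tcp_rot: [0.0, -0.113, 0.994, 0.0]
ft_force: [1.8, 1.0, -5.3]
grip_width: 0.41
grip_force: 70.5
```

Request:
{"fn": "drive_tool", "kwargs": {
  "linear": [
    [0, 0, -0.0005],
    [0, 0, -0.001],
    [0, 0, -0.0015]
  ],
  "yaw": [0, 0, 0],
  "claw": [0.03, 0.03, 0.03]
}}

```text
time_s: 6.55
ee_pos: [0.4761, 0.29, 0.1453]
tcp_rot: [-0.0, -0.113, 0.994, 0.0]
ft_force: [1.8, 2.5, -2.7]
grip_width: 0.408
grip_force: 70.5
```

Request:
{"fn": "drive_tool", "kwargs": {
  "linear": [
    [0, 0, -0.0005],
    [0, 0, -0.001],
    [0, 0, -0.0015]
  ],
  "yaw": [0, 0, 0],
  "claw": [0.03, 0.03, 0.03]
}}

```text
time_s: 6.8
ee_pos: [0.4761, 0.29, 0.1468]
tcp_rot: [-0.0, -0.113, 0.994, 0.0]
ft_force: [1.9, 2.8, -1.4]
grip_width: 0.41
grip_force: 70.9
```

Request:
{"fn": "drive_tool", "kwargs": {
  "linear": [
    [0, 0, -0.0005],
    [0, 0, -0.001],
    [0, 0, -0.0015]
  ],
  "yaw": [0, 0, 0],
  "claw": [0.03, 0.03, 0.03]
}}

```text
time_s: 7.05
ee_pos: [0.4761, 0.2899, 0.1483]
tcp_rot: [-0.0, -0.113, 0.994, 0.0]
ft_force: [1.2, 1.5, -4.1]
grip_width: 0.407
grip_force: 70.8
```

Request:
{"fn": "drive_tool", "kwargs": {
  "linear": [
    [0, 0, -0.0005],
    [0, 0, -0.001],
    [0, 0, -0.0015]
  ],
  "yaw": [0, 0, 0],
  "claw": [0.03, 0.03, 0.03]
}}

```text
time_s: 7.3
ee_pos: [0.4761, 0.29, 0.1499]
tcp_rot: [0.0, -0.113, 0.994, 0.0]
ft_force: [1.2, 2.2, -4.2]
grip_width: 0.407
grip_force: 70.5
```

Request:
{"fn": "drive_tool", "kwargs": {
  "linear": [
    [0, 0, -0.0005],
    [0, 0, -0.001],
    [0, 0, -0.0015]
  ],
  "yaw": [0, 0, 0],
  "claw": [0.03, 0.03, 0.03]
}}

```text
time_s: 7.55
ee_pos: [0.4761, 0.2899, 0.1512]
tcp_rot: [-0.0, -0.113, 0.994, 0.0]
ft_force: [2.9, 3.2, -5.5]
grip_width: 0.413
grip_force: 70.7
```

Run:
```python
from h import *
a=cv2.imread('pics/wrist2.png'); b=snapshot('wrist'); save('w3',b); s=snapshot('side'); save('s3',s)
b=b[:,:,::-1]; s=s[:,:,::-1]
k=lambda i,y0,y1,x0,x1,h:cv2.resize(i[y0:y1,x0:x1],(400,h),interpolation=cv2.INTER_CUBIC)
A=cv2.imread('pics/side2.png')
cv2.imwrite('pics/g3.png',np.vstack([np.hstack([k(a,110,230,240,400,300),k(b,110,230,240,400,300)]),np.hstack([k(i,120,225,200,340,300) for i in (A,s)])]))
```

```text
(no output)
```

View pics/g3.png

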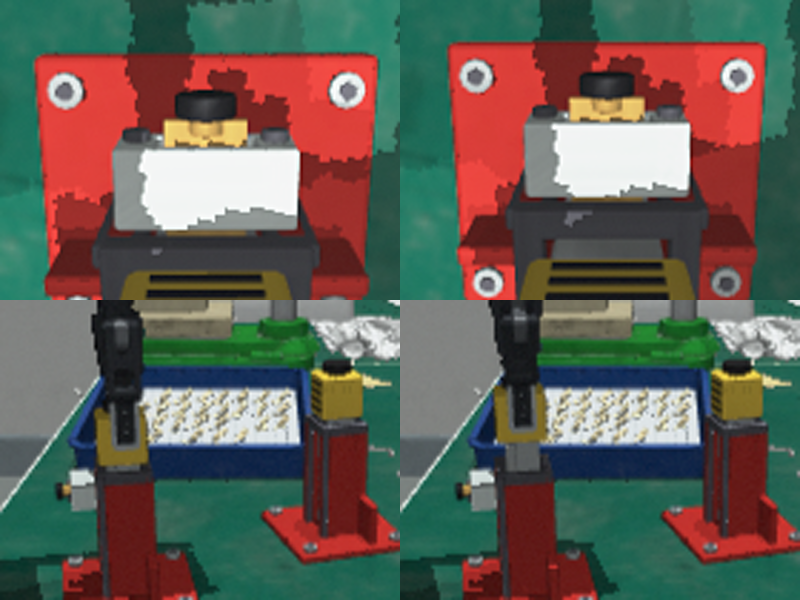

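The head is really rising, and the pawl knob hasn't moved yet (side crop knob at (57,490) before and (457,490) now, so the same place). So no click yet at about 19.5 mm. Continuing in 1 mm steps.

Request:
{"fn": "drive_tool", "kwargs": {
  "linear": [
    [0, 0, -0.0005],
    [0, 0, -0.001]
  ],
  "yaw": [0, 0],
  "claw": [0.03, 0.03]
}}

```text
time_s: 7.82
ee_pos: [0.4761, 0.29, 0.1527]
tcp_rot: [-0.0, -0.113, 0.994, 0.0]
ft_force: [0.3, 3.1, -1.1]
grip_width: 0.413
grip_force: 71.0
```

Request:
{"fn": "drive_tool", "kwargs": {
  "linear": [
    [0, 0, -0.0005],
    [0, 0, -0.001]
  ],
  "yaw": [0, 0],
  "claw": [0.03, 0.03]
}}

```text
time_s: 7.98
ee_pos: [0.4761, 0.2899, 0.1533]
tcp_rot: [0.0, -0.113, 0.994, 0.0]
ft_force: [1.1, 3.4, -1.5]
grip_width: 0.412
grip_force: 70.8
```

Request:
{"fn": "drive_tool", "kwargs": {
  "linear": [
    [0, 0, -0.0005],
    [0, 0, -0.001]
  ],
  "yaw": [0, 0],
  "claw": [0.03, 0.03]
}}

```text
time_s: 8.15
ee_pos: [0.4761, 0.2899, 0.1541]
tcp_rot: [0.0, -0.113, 0.994, 0.0]
ft_force: [1.9, 3.4, -4.4]
grip_width: 0.411
grip_force: 70.8
```

Request:
{"fn": "drive_tool", "kwargs": {
  "linear": [
    [0, 0, -0.0005],
    [0, 0, -0.001]
  ],
  "yaw": [0, 0],
  "claw": [0.03, 0.03]
}}

```text
time_s: 8.32
ee_pos: [0.476, 0.2899, 0.1548]
tcp_rot: [-0.0, -0.113, 0.994, 0.0]
ft_force: [4.4, 5.1, -9.5]
grip_width: 0.408
grip_force: 70.5
```

Request:
{"fn": "drive_tool", "kwargs": {
  "linear": [
    [0, 0, -0.0005],
    [0, 0, -0.001]
  ],
  "yaw": [0, 0],
  "claw": [0.03, 0.03]
}}

```text
time_s: 8.48
ee_pos: [0.4761, 0.2899, 0.1554]
tcp_rot: [-0.0, -0.113, 0.994, 0.0]
ft_force: [3.8, 4.4, -6.2]
grip_width: 0.41
grip_force: 71.1
```

Request:
{"fn": "drive_tool", "kwargs": {
  "linear": [
    [0, 0, -0.0005],
    [0, 0, -0.001]
  ],
  "yaw": [0, 0],
  "claw": [0.03, 0.03]
}}

```text
time_s: 8.65
ee_pos: [0.4761, 0.2899, 0.1568]
tcp_rot: [-0.0, -0.113, 0.994, 0.0]
ft_force: [2.5, 5.1, -5.8]
grip_width: 0.414
grip_force: 71.2
```

Request:
{"fn": "drive_tool", "kwargs": {
  "linear": [
    [0, 0, -0.0005],
    [0, 0, -0.001]
  ],
  "yaw": [0, 0],
  "claw": [0.03, 0.03]
}}

```text
time_s: 8.82
ee_pos: [0.4761, 0.2899, 0.1579]
tcp_rot: [-0.0, -0.113, 0.994, 0.0]
ft_force: [3.5, 2.7, -6.1]
grip_width: 0.412
grip_force: 71.2
```

Request:
{"fn": "drive_tool", "kwargs": {
  "linear": [
    [0, 0, -0.0005],
    [0, 0, -0.001]
  ],
  "yaw": [0, 0],
  "claw": [0.03, 0.03]
}}

```text
time_s: 8.98
ee_pos: [0.4761, 0.2899, 0.1589]
tcp_rot: [-0.0, -0.113, 0.994, 0.0]
ft_force: [2.9, 4.8, -6.2]
grip_width: 0.413
grip_force: 71.2
```

Run:
```python
from h import *
print(sensors.sense()['ee_pos']); save('w4',snapshot('wrist')); save('s4',snapshot('side'))
```

```text
[0.47607884 0.28993112 0.15887132]
```

```bash
cat >> h.py <<'E'
def brass(im): # BGR wrist image -> exposed brass height (mean px per column) 
    h=cv2.cvtColor(im,cv2.COLOR_BGR2HSV)
    m=((h[:,:,0]>12)&(h[:,:,0]<28)&(h[:,:,1]>90)&(h[:,:,2]>120)).astype(np.uint8)
    m[:, :295]=0; m[:,350:]=0
    g=h[:,:,2]; m[185:]=0
    n,l,st,c=cv2.connectedComponentsWithStats(m); i=1+np.argmax(st[1:,4]) if n>1 else 0
    return st[i],c[i].round(1), round(st[i][4]/st[i][2],2), round(st[i][4]/st[i][2]**2,3)
E
python3 - <<'E'
from h import *
for n in ['wrist2','w3','w4']: print(n,brass(cv2.imread(f'pics/{n}.png')))
for n in ['side2','s3','s4']:
    h=cv2.cvtColor(cv2.imread(f'pics/{n}.png'),cv2.COLOR_BGR2HSV)[182:202,210:240]
    m=(h[:,:,0]>10)&(h[:,:,0]<30)&(h[:,:,1]>100)&(h[:,:,2]>60); p=np.argwhere(m); print(n,len(p),p.mean(0) if len(p) else 0, p[:,1].min() if len(p) else 0)
E
```

```text
wrist2 (array([305, 158,  34,  11, 319], dtype=int32), array([321.5, 162.7]), np.float64(9.38), np.float64(0.276))
w3 (array([307, 149,  31,  10, 260], dtype=int32), array([322.3, 153.2]), np.float64(8.39), np.float64(0.271))
w4 (array([308, 149,  29,   8, 188], dtype=int32), array([322.2, 152.2]), np.float64(6.48), np.float64(0.224))
side2 9 [ 4. 13.] 12
s3 9 [ 4. 13.] 12
s4 8 [ 3.875 13.125] 12
```

The exposed brass shrank from 0.271 to 0.224, so the first click is passed (around z≈0.152) and the pawl is climbing again. Continuing with a brass reading after each step.

```bash
cat > b.py <<'E'
from h import *
s=sensors.sense(); z=s['ee_pos'][2]; im=snapshot('wrist'); save('z%05d'%round(z*1e5),im); print(round(z,4),brass(im[:,:,::-1])[2:],s['ft_force'].round(1))
E
python3 b.py
```

```text
0.159 (np.float64(6.38), np.float64(0.22)) [ 2.7  4.6 -6.1]
```

Request:
{"fn": "drive_tool", "kwargs": {
  "linear": [
    [0, 0.0002, -0.0007],
    [0, 0.0003, -0.0015]
  ],
  "yaw": [0, 0],
  "claw": [0.03, 0.03]
}}

```text
time_s: 9.3
ee_pos: [0.4761, 0.29, 0.1604]
tcp_rot: [-0.0, -0.113, 0.994, -0.0]
ft_force: [4.2, 2.1, -6.8]
grip_width: 0.41
grip_force: 71.1
```

```bash
python3 b.py
```

```text
0.1604 (np.float64(6.93), np.float64(0.239)) [ 4.2  2.1 -6.8]
```

Request:
{"fn": "drive_tool", "kwargs": {
  "linear": [
    [0, 0, -0.0005],
    [0, 0, -0.001]
  ],
  "yaw": [0, 0],
  "claw": [0.03, 0.03]
}}

```text
time_s: 9.52
ee_pos: [0.4761, 0.29, 0.1618]
tcp_rot: [-0.0, -0.113, 0.994, -0.0]
ft_force: [2.7, 2.2, -5.0]
grip_width: 0.413
grip_force: 71.4
```

```bash
python3 b.py
```

```text
0.1618 (np.float64(7.83), np.float64(0.27)) [ 2.7  2.2 -5. ]
```

Request:
{"fn": "drive_tool", "kwargs": {
  "linear": [
    [0, 0, -0.0005],
    [0, 0, -0.001]
  ],
  "yaw": [0, 0],
  "claw": [0.03, 0.03]
}}

```text
time_s: 9.73
ee_pos: [0.4761, 0.29, 0.1634]
tcp_rot: [-0.0, -0.113, 0.994, -0.0]
ft_force: [1.0, 1.3, 1.4]
grip_width: 0.41
grip_force: 72.0
```

```bash
python3 b.py
```

```text
0.1634 (np.float64(6.1), np.float64(0.21)) [1.  1.3 1.4]
```

Request:
{"fn": "drive_tool", "kwargs": {
  "linear": [
    [0, 0, -0.0005],
    [0, 0, -0.001]
  ],
  "yaw": [0, 0],
  "claw": [0.03, 0.03]
}}

```text
time_s: 9.95
ee_pos: [0.4761, 0.29, 0.1641]
tcp_rot: [0.0, -0.113, 0.994, -0.0]
ft_force: [2.1, -0.0, -1.3]
grip_width: 0.407
grip_force: 71.7
```

```bash
python3 b.py
```

```text
0.1641 (np.float64(3.25), np.float64(0.116)) [ 2.1 -0.  -1.3]
```

Request:
{"fn": "drive_tool", "kwargs": {
  "linear": [
    [0, 0, -0.0005],
    [0, 0, -0.001]
  ],
  "yaw": [0, 0],
  "claw": [0.03, 0.03]
}}

```text
time_s: 10.17
ee_pos: [0.4761, 0.29, 0.1645]
tcp_rot: [-0.0, -0.113, 0.994, -0.0]
ft_force: [3.2, 1.5, -3.3]
grip_width: 0.41
grip_force: 71.5
```

```bash
python3 b.py
```

```text
0.1645 (np.float64(3.45), np.float64(0.119)) [ 3.2  1.5 -3.3]
```

Clean click at z≈0.163 (brass 0.27→0.12, force drop), the second one. I expect the third near 0.174 and the deep fourth near 0.185, where the brass should almost vanish.

Request:
{"fn": "drive_tool", "kwargs": {
  "linear": [
    [0, 0, -0.0006],
    [0, 0, -0.0012],
    [0, 0, -0.0018],
    [0, 0, -0.0024],
    [0, 0, -0.003]
  ],
  "yaw": [0, 0, 0, 0, 0],
  "claw": [0.03, 0.03, 0.03, 0.03, 0.03]
}}

```text
time_s: 10.63
ee_pos: [0.476, 0.29, 0.1672]
tcp_rot: [-0.0, -0.113, 0.994, -0.0]
ft_force: [3.8, 0.8, -7.8]
grip_width: 0.412
grip_force: 71.0
```

```bash
python3 b.py
```

```text
0.1672 (np.float64(4.14), np.float64(0.148)) [ 3.8  0.8 -7.8]
```

Request:
{"fn": "drive_tool", "kwargs": {
  "linear": [
    [0, 0, -0.0006],
    [0, 0, -0.0012],
    [0, 0, -0.0018],
    [0, 0, -0.0024],
    [0, 0, -0.003]
  ],
  "yaw": [0, 0, 0, 0, 0],
  "claw": [0.03, 0.03, 0.03, 0.03, 0.03]
}}

```text
time_s: 11.1
ee_pos: [0.4761, 0.29, 0.1709]
tcp_rot: [-0.0, -0.113, 0.994, -0.0]
ft_force: [3.9, -0.5, -6.2]
grip_width: 0.409
grip_force: 71.3
```

```bash
python3 b.py
```

```text
0.1709 (np.float64(6.67), np.float64(0.247)) [ 3.9 -0.5 -6.2]
```

Request:
{"fn": "drive_tool", "kwargs": {
  "linear": [
    [0, 0, -0.0005],
    [0, 0, -0.001]
  ],
  "yaw": [0, 0],
  "claw": [0.03, 0.03]
}}

```text
time_s: 11.32
ee_pos: [0.4761, 0.29, 0.1718]
tcp_rot: [-0.0, -0.113, 0.994, -0.0]
ft_force: [4.0, -1.9, -6.5]
grip_width: 0.41
grip_force: 71.4
```

```bash
python3 b.py
```

```text
0.1718 (np.float64(7.11), np.float64(0.263)) [ 4.  -1.9 -6.5]
```

Request:
{"fn": "drive_tool", "kwargs": {
  "linear": [
    [0, 0, -0.0005],
    [0, 0, -0.001]
  ],
  "yaw": [0, 0],
  "claw": [0.03, 0.03]
}}

```text
time_s: 11.53
ee_pos: [0.4761, 0.2901, 0.173]
tcp_rot: [-0.0, -0.113, 0.994, -0.0]
ft_force: [3.3, -2.6, -4.9]
grip_width: 0.411
grip_force: 71.6
```

```bash
python3 b.py
```

```text
0.173 (np.float64(7.63), np.float64(0.283)) [ 3.3 -2.6 -4.9]
```

Request:
{"fn": "drive_tool", "kwargs": {
  "linear": [
    [0, 0, -0.0005],
    [0, 0, -0.001]
  ],
  "yaw": [0, 0],
  "claw": [0.03, 0.03]
}}

```text
time_s: 11.75
ee_pos: [0.4761, 0.2901, 0.1747]
tcp_rot: [0.0, -0.113, 0.994, -0.0]
ft_force: [0.4, -3.5, -2.1]
grip_width: 0.408
grip_force: 72.0
```

```bash
python3 b.py
```

```text
0.1747 (np.float64(3.35), np.float64(0.197)) [ 0.4 -3.5 -2.1]
```

Request:
{"fn": "drive_tool", "kwargs": {
  "linear": [
    [0, 0, -0.0005],
    [0, 0, -0.001]
  ],
  "yaw": [0, 0],
  "claw": [0.03, 0.03]
}}

```text
time_s: 11.97
ee_pos: [0.4761, 0.2901, 0.1749]
tcp_rot: [0.0, -0.113, 0.994, -0.0]
ft_force: [2.2, -2.7, -5.1]
grip_width: 0.41
grip_force: 71.7
```

```bash
python3 b.py
```

```text
0.1749 (np.float64(3.35), np.float64(0.197)) [ 2.2 -2.7 -5.1]
```

Request:
{"fn": "drive_tool", "kwargs": {
  "linear": [
    [0, -0.0001, -0.0006],
    [0, -0.0002, -0.0012],
    [0, -0.0002, -0.0018],
    [0, -0.0002, -0.0024],
    [0, -0.0002, -0.003],
    [0, -0.0002, -0.0036],
    [0, -0.0002, -0.0042],
    [0, -0.0002, -0.005]
  ],
  "yaw": [0, 0, 0, 0, 0, 0, 0, 0],
  "claw": [0.03, 0.03, 0.03, 0.03, 0.03, 0.03, 0.03, 0.03]
}}

```text
time_s: 12.68
ee_pos: [0.4761, 0.29, 0.1797]
tcp_rot: [-0.0, -0.113, 0.994, 0.0]
ft_force: [3.1, -1.9, -7.9]
grip_width: 0.41
grip_force: 71.3
```

```bash
python3 b.py
```

```text
0.1797 (np.float64(4.89), np.float64(0.181)) [ 3.1 -1.9 -7.9]
```

Request:
{"fn": "drive_tool", "kwargs": {
  "linear": [
    [0, 0, -0.0005],
    [0, 0, -0.001],
    [0, 0, -0.0015],
    [0, 0, -0.002]
  ],
  "yaw": [0, 0, 0, 0],
  "claw": [0.03, 0.03, 0.03, 0.03]
}}

```text
time_s: 13.07
ee_pos: [0.476, 0.29, 0.1819]
tcp_rot: [-0.0, -0.113, 0.994, 0.0]
ft_force: [3.1, -1.5, -5.7]
grip_width: 0.41
grip_force: 71.4
```

```bash
python3 b.py
```

```text
0.1819 (np.float64(6.22), np.float64(0.23)) [ 3.1 -1.5 -5.7]
```

Request:
{"fn": "drive_tool", "kwargs": {
  "linear": [
    [0, 0, -0.0005],
    [0, 0, -0.001]
  ],
  "yaw": [0, 0],
  "claw": [0.03, 0.03]
}}

```text
time_s: 13.28
ee_pos: [0.476, 0.2901, 0.1828]
tcp_rot: [-0.0, -0.113, 0.994, 0.0]
ft_force: [3.4, -1.5, -6.6]
grip_width: 0.407
grip_force: 71.4
```

```bash
python3 b.py
```

```text
0.1828 (np.float64(6.81), np.float64(0.252)) [ 3.4 -1.5 -6.6]
```

Request:
{"fn": "drive_tool", "kwargs": {
  "linear": [
    [0, 0, -0.0005],
    [0, 0, -0.001]
  ],
  "yaw": [0, 0],
  "claw": [0.03, 0.03]
}}

```text
time_s: 13.5
ee_pos: [0.4761, 0.29, 0.1839]
tcp_rot: [-0.0, -0.113, 0.994, 0.0]
ft_force: [1.7, -2.2, -4.6]
grip_width: 0.409
grip_force: 71.6
```

```bash
python3 b.py
```

```text
0.1839 (np.float64(7.07), np.float64(0.262)) [ 1.7 -2.2 -4.6]
```

Request:
{"fn": "drive_tool", "kwargs": {
  "linear": [
    [0, 0, -0.0005],
    [0, 0, -0.001]
  ],
  "yaw": [0, 0],
  "claw": [0.03, 0.03]
}}

```text
time_s: 13.72
ee_pos: [0.476, 0.29, 0.1858]
tcp_rot: [-0.0, -0.113, 0.994, -0.0]
ft_force: [0.6, -2.9, -1.7]
grip_width: 0.413
grip_force: 72.2
```

```bash
python3 b.py
```

```text
0.1858 (np.float64(400.0), np.float64(0.625)) [ 0.6 -2.9 -1.7]
```

Request:
{"fn": "drive_tool", "kwargs": {
  "linear": [
    [0, 0, -0.0005],
    [0, 0, -0.001]
  ],
  "yaw": [0, 0],
  "claw": [0.03, 0.03]
}}

```text
time_s: 13.93
ee_pos: [0.4761, 0.29, 0.1858]
tcp_rot: [0.0, -0.113, 0.994, 0.0]
ft_force: [0.8, -2.5, -2.3]
grip_width: 0.408
grip_force: 72.0
```

```bash
python3 b.py
```

```text
0.1858 (np.float64(400.0), np.float64(0.625)) [ 0.8 -2.5 -2.3]
```

Request:
{"fn": "drive_tool", "kwargs": {
  "linear": [
    [0, 0, 0],
    [0, 0, 0]
  ],
  "yaw": [0, 0],
  "claw": [0.03, 0.03]
}}

```text
time_s: 14.15
ee_pos: [0.4761, 0.29, 0.1857]
tcp_rot: [-0.0, -0.113, 0.994, 0.0]
ft_force: [-1.0, -2.0, -3.0]
grip_width: 0.412
grip_force: 72.0
```

```bash
python3 b.py
```

```text
0.1857 (np.float64(400.0), np.float64(0.625)) [-1. -2. -3.]
```

The brass has vanished, so the pawl is in the deep fourth notch. Lowering gently until the pawl takes the weight.

Request:
{"fn": "drive_tool", "kwargs": {
  "linear": [
    [0, 0, 0.0004],
    [0, 0, 0.0008]
  ],
  "yaw": [0, 0],
  "claw": [0.03, 0.03]
}}

```text
time_s: 14.37
ee_pos: [0.4761, 0.2901, 0.1855]
tcp_rot: [0.0, -0.113, 0.994, 0.0]
ft_force: [-2.0, -2.5, 4.7]
grip_width: 0.41
grip_force: 72.4
```

Request:
{"fn": "drive_tool", "kwargs": {
  "linear": [
    [0, 0, 0.0004],
    [0, 0, 0.0008]
  ],
  "yaw": [0, 0],
  "claw": [0.03, 0.03]
}}

```text
time_s: 14.53
ee_pos: [0.4761, 0.2901, 0.1854]
tcp_rot: [0.0, -0.113, 0.994, 0.0]
ft_force: [-4.8, -3.6, 8.4]
grip_width: 0.41
grip_force: 73.0
```

Request:
{"fn": "drive_tool", "kwargs": {
  "linear": [
    [0, 0, 0.0003],
    [0, 0, 0.0005]
  ],
  "yaw": [0, 0],
  "claw": [0.03, 0.03]
}}

```text
time_s: 14.7
ee_pos: [0.4761, 0.29, 0.1854]
tcp_rot: [0.0, -0.113, 0.994, -0.0]
ft_force: [-4.8, -4.9, 9.7]
grip_width: 0.411
grip_force: 73.2
```

Request:
{"fn": "drive_tool", "kwargs": {
  "linear": [
    [0, 0, -0.0003],
    [0, 0, -0.0006],
    [0, 0, -0.0006],
    [0, 0, -0.0006],
    [0, 0, -0.0006]
  ],
  "yaw": [0, 0, 0, 0, 0],
  "claw": [0.03, 0.03, 0.03, 0.036, 0.045],
  "newtons": 20
}}

```text
time_s: 15.12
ee_pos: [0.4764, 0.2905, 0.1845]
tcp_rot: [0.001, -0.113, 0.994, 0.001]
ft_force: [0.6, -0.1, 0.4]
grip_width: 0.523
grip_force: 0.0
```

Request:
{"fn": "drive_tool", "kwargs": {
  "linear": [
    [0, 0, 0],
    [0, 0, 0],
    [0, 0, 0],
    [0, 0, 0]
  ],
  "yaw": [0, 0, 0, 0],
  "claw": [0.06, 0.07, 0.08, 0.08]
}}

```text
time_s: 15.45
ee_pos: [0.4761, 0.2901, 0.1841]
tcp_rot: [-0.0, -0.113, 0.994, 0.0]
ft_force: [-0.2, -0.7, 0.4]
grip_width: 0.933
grip_force: 0.0
```

Request:
{"fn": "drive_tool", "kwargs": {
  "linear": [
    [0, 0, -0.01],
    [0, 0, -0.025],
    [0, 0, -0.04],
    [0, 0, -0.055],
    [0, 0, -0.07],
    [0, 0, -0.085],
    [0, 0, -0.085],
    [0, 0, -0.085]
  ],
  "yaw": [0, 0, 0, 0, 0, 0, 0, 0],
  "claw": [0.08, 0.08, 0.08, 0.08, 0.08, 0.08, 0.08, 0.08]
}}

```text
time_s: 16.12
ee_pos: [0.4767, 0.2902, 0.2705]
tcp_rot: [0.001, -0.113, 0.994, 0.0]
ft_force: [0.2, 0.5, -0.7]
grip_width: 0.937
grip_force: 0.0
```

Run:
```python
from h import *
s=sensors.sense(); pose=(s['ee_pos'],s['tcp_rot']); print(s['ee_pos'],s['ft_force'])
W=snapshot('wrist'); 
rs=[]
for t in ['pad_top','grip']:
    for d in tip_of('wrist',t)[:2]: print(t,np.round(d['location']),round(d['score'],2),atz(ray('wrist',d['location'],pose),.226 if t=='pad_top' else .202).round(4))
S=snapshot('side'); A=cv2.imread('pics/side2.png')
k=lambda i,y0,y1,x0,x1:cv2.resize(i[y0:y1,x0:x1],(400,300),interpolation=cv2.INTER_CUBIC)
cv2.imwrite('pics/g5.png',np.hstack([W[60:360,120:520,::-1],k(S[:,:,::-1],100,220,180,340)]))
for d in tip_of('side','grip')[:2]: print('side',d['location'],d['score'],tri([ray('side',d['location'])]+[ray('wrist',e['location'],pose) for e in tip_of('wrist','grip')[:1]]))
```

```text
[0.47669077 0.29022031 0.27050681] [ 0.23713904  0.49151463 -0.65830307]
pad_top [323. 217.] 0.94 [0.4742 0.2902 0.226 ]
pad_top [323. 166.] 0.6 [0.4386 0.282  0.226 ]
grip [405. 349.] 0.87 [0.5974 0.3982 0.202 ]
grip [320. 205.] 0.82 [0.4746 0.2881 0.202 ]
side [315.8, 147.8] 0.87 (array([0.64654527, 0.42887342, 0.15215781]), [np.float64(0.0016300183661119457), np.float64(0.0016300183661118897)])
side [240.2, 144.2] 0.71 (array([0.50167552, 0.34169175, 0.22735758]), [np.float64(0.05537241563417735), np.float64(0.05537241563417735)])
```

View pics/g5.png

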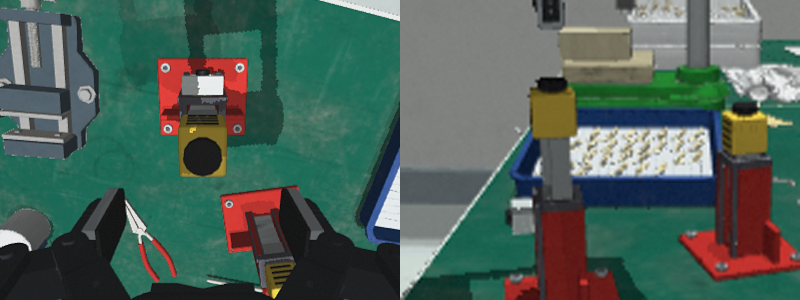

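The head stays raised and the pawl block looks closed up (wrist crop (202,83)). The pad is centred at crop (202,156). Closing the fingers and approaching the pad top (expected z≈0.226).

Request:
{"fn": "drive_tool", "kwargs": {
  "linear": [
    [0, 0, 0],
    [0, 0, 0],
    [0, 0, 0],
    [0, 0, 0],
    [0, 0, 0],
    [0, 0, 0],
    [0, 0, 0.01],
    [0, 0, 0.02],
    [0, 0, 0.03],
    [0, 0, 0.038]
  ],
  "yaw": [0, 0, 0, 0, 0, 0, 0, 0, 0, 0],
  "claw": [0, 0, 0, 0, 0, 0, 0, 0, 0, 0]
}}

```text
time_s: 17.3
ee_pos: [0.4753, 0.2897, 0.2291]
tcp_rot: [-0.001, -0.113, 0.994, -0.0]
ft_force: [0.4, 0.1, 0.4]
grip_width: -0.005
grip_force: 0.0
```

Request:
{"fn": "drive_tool", "kwargs": {
  "linear": [
    [0, 0, 0.001],
    [0, 0, 0.002],
    [0, 0, 0.003],
    [0, 0, 0.003]
  ],
  "yaw": [0, 0, 0, 0],
  "claw": [0, 0, 0, 0]
}}

```text
time_s: 17.63
ee_pos: [0.4763, 0.2901, 0.2286]
tcp_rot: [0.0, -0.113, 0.994, 0.0]
ft_force: [0.5, -0.1, 0.3]
grip_width: 0.003
grip_force: 0.0
```

Request:
{"fn": "drive_tool", "kwargs": {
  "linear": [
    [0, 0, 0.0007],
    [0, 0, 0.0015],
    [0, 0, 0.0015]
  ],
  "yaw": [0, 0, 0],
  "claw": [0, 0, 0]
}}

```text
time_s: 17.88
ee_pos: [0.4762, 0.29, 0.227]
tcp_rot: [0.0, -0.113, 0.994, 0.0]
ft_force: [0.9, 1.0, -0.4]
grip_width: 0.003
grip_force: 0.0
```

Request:
{"fn": "drive_tool", "kwargs": {
  "linear": [
    [0, 0, 0.0005],
    [0, 0, 0.001],
    [0, 0, 0.001]
  ],
  "yaw": [0, 0, 0],
  "claw": [0, 0, 0]
}}

```text
time_s: 18.13
ee_pos: [0.4762, 0.29, 0.2259]
tcp_rot: [0.0, -0.113, 0.994, 0.0]
ft_force: [0.1, -0.3, 1.5]
grip_width: -0.004
grip_force: 0.3
```

Contact at about z=0.226, as expected. Pressing in small steps.

Request:
{"fn": "drive_tool", "kwargs": {
  "linear": [
    [0, 0, 0.0005],
    [0, 0, 0.001],
    [0, 0, 0.001]
  ],
  "yaw": [0, 0, 0],
  "claw": [0, 0, 0]
}}

```text
time_s: 18.38
ee_pos: [0.4762, 0.2901, 0.2254]
tcp_rot: [0.0, -0.113, 0.994, 0.0]
ft_force: [-1.4, -0.7, 5.0]
grip_width: -0.0
grip_force: 2.0
```

Request:
{"fn": "drive_tool", "kwargs": {
  "linear": [
    [0, 0, 0.0004],
    [0, 0, 0.0008],
    [0, 0, 0.0008]
  ],
  "yaw": [0, 0, 0],
  "claw": [0, 0, 0]
}}

```text
time_s: 18.63
ee_pos: [0.4763, 0.2901, 0.225]
tcp_rot: [0.0, -0.113, 0.994, 0.0]
ft_force: [-2.0, -1.0, 7.4]
grip_width: 0.001
grip_force: 3.5
```

Request:
{"fn": "drive_tool", "kwargs": {
  "linear": [
    [0, 0, 0.0005],
    [0, 0, 0.001],
    [0, 0, 0.0015],
    [0, 0, 0.0015]
  ],
  "yaw": [0, 0, 0, 0],
  "claw": [0, 0, 0, 0]
}}

```text
time_s: 18.97
ee_pos: [0.4763, 0.2901, 0.2245]
tcp_rot: [0.001, -0.113, 0.994, 0.0]
ft_force: [-4.8, -2.0, 12.0]
grip_width: 0.0
grip_force: 5.6
```

Request:
{"fn": "drive_tool", "kwargs": {
  "linear": [
    [0.0002, 0, 0.0005],
    [0.0004, 0, 0.0008],
    [0.0004, 0, 0.0008]
  ],
  "yaw": [0, 0, 0],
  "claw": [0, 0, 0]
}}

```text
time_s: 19.22
ee_pos: [0.4763, 0.2901, 0.2242]
tcp_rot: [0.001, -0.113, 0.994, 0.0]
ft_force: [-5.3, -2.3, 13.4]
grip_width: 0.003
grip_force: 6.5
```

Request:
{"fn": "drive_tool", "kwargs": {
  "linear": [
    [0, 0, 0],
    [0, 0, 0],
    [0, 0, 0],
    [0, 0, 0],
    [0, 0, 0]
  ],
  "yaw": [0, 0, 0, 0, 0],
  "claw": [0, 0, 0, 0, 0]
}}

```text
time_s: 19.63
ee_pos: [0.4763, 0.2901, 0.2242]
tcp_rot: [0.001, -0.113, 0.994, 0.0]
ft_force: [-4.2, -1.8, 13.1]
grip_width: 0.002
grip_force: 6.5
```

Request:
{"fn": "drive_tool", "kwargs": {
  "linear": [
    [0, 0, 0],
    [0, 0, 0],
    [0, 0, 0],
    [0, 0, 0],
    [0, 0, 0]
  ],
  "yaw": [0, 0, 0, 0, 0],
  "claw": [0, 0, 0, 0, 0]
}}

```text
time_s: 20.05
ee_pos: [0.4763, 0.2901, 0.2243]
tcp_rot: [0.001, -0.113, 0.994, 0.0]
ft_force: [-3.9, -2.3, 13.8]
grip_width: -0.003
grip_force: 6.5
```

Request:
{"fn": "drive_tool", "kwargs": {
  "linear": [
    [0.0002, 0, 0.0003],
    [0.0002, 0, 0.0006],
    [0.0002, 0, 0.0006],
    [0.0002, 0, 0.0006],
    [0.0002, 0, 0.0006],
    [0.0002, 0, 0.0006],
    [0.0002, 0, 0.0006]
  ],
  "yaw": [0, 0, 0, 0, 0, 0, 0],
  "claw": [0, 0, 0, 0, 0, 0, 0]
}}

```text
time_s: 20.63
ee_pos: [0.4763, 0.2901, 0.2241]
tcp_rot: [0.002, -0.113, 0.994, 0.0]
ft_force: [-6.2, -2.3, 14.5]
grip_width: -0.002
grip_force: 7.2
```

Request:
{"fn": "drive_tool", "kwargs": {
  "linear": [
    [0, 0, 0],
    [0, 0, 0],
    [0, 0, 0],
    [0, 0, 0],
    [0, 0, 0],
    [0, 0, 0],
    [0, 0, 0]
  ],
  "yaw": [0, 0, 0, 0, 0, 0, 0],
  "claw": [0, 0, 0, 0, 0, 0, 0]
}}

```text
time_s: 21.22
ee_pos: [0.4763, 0.2901, 0.2241]
tcp_rot: [0.001, -0.113, 0.994, 0.0]
ft_force: [-3.8, -1.1, 14.1]
grip_width: 0.002
grip_force: 7.2
```

Request:
{"fn": "drive_tool", "kwargs": {
  "linear": [
    [0, 0, -0.002],
    [0, 0, -0.005],
    [0, 0, -0.01],
    [0, 0, -0.02],
    [0, 0, -0.035],
    [0, 0, -0.05],
    [0, 0, -0.05],
    [0, 0, -0.05],
    [0, 0, -0.05]
  ],
  "yaw": [0, 0, 0, 0, 0, 0, 0, 0, 0],
  "claw": [0, 0, 0, 0, 0, 0, 0, 0, 0]
}}

```text
time_s: 21.97
ee_pos: [0.4752, 0.2897, 0.2702]
tcp_rot: [-0.001, -0.113, 0.994, -0.0]
ft_force: [-0.2, -0.3, -0.9]
grip_width: 0.002
grip_force: 0.0
```

Run:
```python
from h import *
s=sensors.sense(); print(s['ee_pos'],s['ft_force'])
W=snapshot('wrist'); S=snapshot('side')
k=lambda i,y0,y1,x0,x1:cv2.resize(i[y0:y1,x0:x1],(400,300),interpolation=cv2.INTER_CUBIC)
cv2.imwrite('pics/g6.png',np.hstack([k(W[:,:,::-1],80,260,200,440),k(S[:,:,::-1],100,220,180,340)]))
```

```text
[0.47517732 0.28973693 0.27022864] [-0.23898022 -0.28652626 -0.89586997]
```

View pics/g6.png

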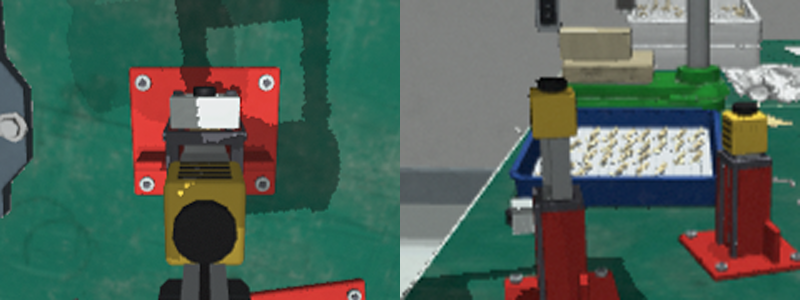

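The column has not dropped: the head is still at side crop (553,110). The brass is not visible at wrist crop (205,90), so the pawl is home. The press held about 14 N for over a second, and the arm is now clear.

```bash
python3 -c "
from station import robot; print(robot.finish_job())"
```

```text
the job is handed in; nothing more can be done
None
```

I raised the prop four clicks, so the pawl is home in the deep fourth notch. I let the column down onto the pawl and released it, pressed the pad at about 14 N for over a second with no drop, and handed the job in at about 22 s with the arm clear. The first click was inferred from force and pawl readings, and I did not check the surrounding tools at the end.

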